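Slide the perfume bottle out of the way and shut the drawer

TASK

The tall perfume bottle was left standing in front of the little grey drawer unit, whose top drawer is still ajar. Without picking it up, push the bottle low on its body so that it slides upright along the shelf, clear of the drawers, until it stands close beside the white ring cone (less than two fingers' width, 3 cm, between them) without shifting the cone, and push the top drawer fully shut. Do not tip or lift the bottle, and leave the other things where they are.

Things in the scene. Friction and masses are not known exactly. Their poses are not given: they have to be found in the camera images.
- perfume_bottle: frosted pale glass perfume bottle with a dark screw cap, standing upright and loose: round body 48 mm in diameter up to 98 mm high, shoulder up to 114 mm, cap 29 mm in diameter from 122 mm up to 160 mm; about 0.25 kg; origin at the centre of its underside, z up. Pushed within about 30 mm of the shelf it slides upright; pushed higher than about 35 to 50 mm, depending on the friction, it tips over
- rear_rail: low straight pine rail fixed near the rear edge of the shelf: 12 mm thick (x), 1620 mm long (y), 30 mm high; origin at the centre of its underside
- drawer_unit: grey plastic three-tier stacking drawer unit, fixed, standing just before the rail: 120 mm deep (x), 180 mm wide (y), 120 mm high; origin at the centre of its underside, its front (the faces of the shut drawers) at x = -60 mm, facing -x towards the robot; it may be turned by a few degrees and stands either left or right, the ring cone on the other side of the shelf. Three drawers, each 38 mm high, bottom, middle and top; the lower two are shut
- top_drawer (a joint): how far the top drawer is out, in m: 0 is fully shut (front flush with the others), growing as it comes out along the unit's -x; it stops by itself at 0, takes about 2 N to slide and stays where it is left
- top_front (a point): middle of the front face of the top drawer, moving with the drawer: 101 mm above the shelf, the face is 176 mm wide and 34 mm high, its outward direction is the unit's -x. A moulded finger lip 66 mm wide and 5 mm thick sticks out 6 mm from the face, its centre 13.5 mm below this point
- ring_cone: white glazed ceramic ring cone, loose: round foot 76 mm in diameter and 9 mm high, slim tapering spike up to 95 mm; origin at the centre of its underside. It stays where it is; the bottle's place is close beside its foot
- travel_mirror: folded flat aluminium travel mirror lying on the shelf behind the ring cone, loose: 95 mm (x) by 74 mm (y), 13 mm thick, with a hinge barrel and a catch that add up to 6 mm at the two x ends; origin at the centre of its underside. It stays where it is
- shoe_stretcher: green hard-silicone shoe stretcher lying on its side in front of the rail, roughly along it, to one side, loose: 258 mm long from x = -124 mm to 134 mm, 74 mm wide (y), 46 mm high; origin on its underside. It stays where it is
- spectacle_case: dark blue hard spectacle case lying in front of the rail, roughly along it, to the other side, loose: 160 mm long (x), 64 mm wide (y), 46 mm high; origin at the centre of its underside. It stays where it is
Mind the look-alikes: they are no part of the job. Several things look just like the drawer_unit: the one meant starts nearest to the robot's base. Several things have the shape of the ring_cone; the one meant has the colours described above.

How it is judged:
By the outcome, as a careful person would: the job done as asked, in the order asked, and still so for the second after the job is handed in, with the robot touching nothing.
It also fails if it takes over 51 s, if anything falls off the work surface, if the arm or the gripper's body presses on something with over 40 N, if the wrist force passes 120 N, or if a joint passes its speed limit or range.

ROBOT

A 7-joint arm with a two-finger parallel gripper is mounted at the origin on the work surface. World frame = base frame: x ahead of the robot, y to its left, z up, the work surface at z = 0. Lengths are in m, angles in rad, forces in N, time in s.
With the tool pointing down it reaches from about 0.35 to 0.9 m from the base axis. Payload 7.2 kg.
Tool frame: the origin (TCP) lies on the centre line of the jaws, within the pads' length; the fingertips stand 11 mm ahead of it and the grasp point (between the pads) lies 8 mm behind it; z points along the fingers, y is the line along which they close (so a half turn about z gives the same grasp; the last joint's range is limited). The gripper opens to 85 mm and grips with 20 to 120 N. Pads are 22 mm wide; open, the fingers measure 114 mm over their backs; the gripper's body (76 mm by 85 mm) begins 54 mm behind the grasp point. The pads swing forward as they close: fully open they stand 13 mm farther back than shut.
Start: joints at [1.09, 0.411, -0.013, 1.596, 0.006, 1.134, -0.082], TCP at [0.251, -0.573, 0.242] pointing down, gripper open.
Joint ranges: [-2.95, 2.95], [-0.29, 1.99], [-1.47, 1.44], [0.14, 2.54], [-1.03, 4.17], [0.13, 1.85], [-2.86, 2.86]. Speed limits (rad/s): [2.39, 2.39, 3.01, 3.01, 3.14, 3.14, 3.14].

INTERFACE

Orientations are given as a rotation vector (axis times angle).
In Python, from plant import robot, optics, job gives the robot as it stands. The module is installed in compiled form; this text tells all that it offers.
- The arm moves only by the tool apply_moves, never from a script. Its arguments are lists of equal length, an entry for each row: "translation": the shift along the tool's x, y, z in units of 50 mm (1.0 is 50 mm), a list of three; "turn": the turn, a rotation vector about the tool's x, y, z in units of 5 degrees (1.0 is 5 degrees), a list of three. In form: {"translation": [[x, y, z], ...], "turn": [[wx, wy, wz], ...]}. A call has 1 to 10 rows; each row shifts and turns the commanded pose from where the row before left it, along the tool's axes as they then stand; what a row does not reach is not made up. A row lasts 1/8 s, in which the tool goes at most 62.5 mm and 10.7 degrees, less where a joint would pass 70% of its speed; a pose out of reach is approached as far as the arm can. A call is refused whole if a number of a shift passes 1 or a number of a turn 1, either way. A call with a gripper value outside its range is refused whole. "claw" is the closure, from 0 (fully open) to 1 (shut), set as the call begins (left out, the last holds). The fingers move at their own pace and stop on an object; "force" is the grip in N (left out, the last holds). Time passes only in rows, so rows that do not move let the fingers close. It gives the time, the measured TCP pose, the force, the opening and the grip force at its end, in the units of the state.
- robot.get_obs(): the state, without advancing time (a new reading comes with each control period).
- optics.capture(name): name is "side" or "top"; returns the picture (480x640x3 uint8, red, green, blue); there is no depth.
- optics.camera_params(name): a dict with "mtx" (3x3 intrinsics, pixels), "dist" ([k1, k2, p1, p2, k3] as OpenCV has them; the pictures are not rectified), "pose" (4x4, takes a point from camera to world coordinates). Camera axes: x right, y down, z forward; pixel columns grow to the right and rows downward; lengths in m; the calibration is good to about 2 mm. A picture is of the moment at which its call begins. camera_params takes no time and is no camera call.
- job.close_job(): hands the job in; it is judged then, once.
The state is a dict: "clock": time; "q": joint angles; "qd": joint speeds; "effort": joint torques, N m; "tcp_pos": TCP position; "ee_rot": TCP orientation; "wrist_force": force on the tool from outside, world axes, zero at the start; "ft_torque": the same for the moment, N m; "gripper_width": finger opening in m; "finger_force": force on a finger pad.
Only numpy, scipy, OpenCV 4.12 (cv2) and the standard library are available. Lean on these libraries where they do the work, as an engineer would, in place of code of your own. Each camera call takes 0.05 s, during which the arm holds its last target. There are 200 camera calls.

## Working session

There is one attempt and no reset: what is moved stays moved. The work goes in short steps, Python scripts to look and compute and a tool call to move; the robot and the scene stay as the last step left them, time stands still between calls to the robot, and variables do not carry over. Pictures are saved under pics/ and viewed, at most 10 in all, crops included, and the job is handed in when it is done.

Besides the shell and the picture viewer there is one more tool, called after "Request:" as name(argument=value, ...), one argument or row to a line, values as JSON. apply_moves: Moves the arm, as the interface text tells. Its arguments: {"type":"object","properties":{"translation":{"type":"array"},"turn":{"type":"array"},"claw":{"type":"number"},"force":{"type":"number"}},"required":["translation","turn"]}

```bash
mkdir -p pics
cat > h.py <<'E'
import numpy as np, cv2
from plant import robot, optics, job
def snap(n,f):
    im=optics.capture(n); cv2.imwrite('pics/'+f,im[:,:,::-1]); return im
def ray(n,uv):
    p=optics.camera_params(n); K=np.array(p['mtx']);T=np.array(p['pose'])
    x=cv2.undistortPoints(np.array(uv,float).reshape(-1,1,2),K,np.array(p['dist'],float))[:,0]
    d=np.c_[x,np.ones(len(x))]@T[:3,:3].T
    return T[:3,3],d
def onz(n,uv,z):
    o,d=ray(n,uv); return o+d*((z-o[2])/d[:,2])[:,None]
def proj(n,P):
    p=optics.camera_params(n); T=np.linalg.inv(np.array(p['pose']))
    return cv2.projectPoints(np.array(P,float).reshape(-1,3),cv2.Rodrigues(T[:3,:3])[0],T[:3,3],np.array(p['mtx']),np.array(p['dist'],float))[0][:,0]
E
python3 - <<'E'
from h import *
snap('side','s0.png');snap('top','t0.png')
for n in('side','top'):
    p=optics.camera_params(n);print(n,np.round(p['mtx'],1).tolist(),np.round(p['pose'],3).tolist())
o=robot.get_obs();print(o['clock'],o['tcp_pos'],o['ee_rot'],o['gripper_width'])
E
```

```text
side [[460.7, 0.0, 317.8], [0.0, 460.7, 247.0], [0.0, 0.0, 1.0]] [[-0.868, -0.332, 0.37, 0.181], [-0.497, 0.574, -0.65, 0.904], [0.003, -0.748, -0.663, 0.899], [0.0, 0.0, 0.0, 1.0]]
top [[572.2, 0.0, 314.9], [0.0, 572.2, 240.2], [0.0, 0.0, 1.0]] [[-0.029, -0.995, 0.096, 0.467], [-1.0, 0.03, 0.006, 0.12], [-0.009, -0.095, -0.995, 1.706], [0.0, 0.0, 0.0, 1.0]]
0.1 [ 0.25054009 -0.57209996  0.24154672] [-3.07354544e+00 -6.43596508e-01  5.67836767e-04] 0.0852430348226357
```

View pics/s0.png

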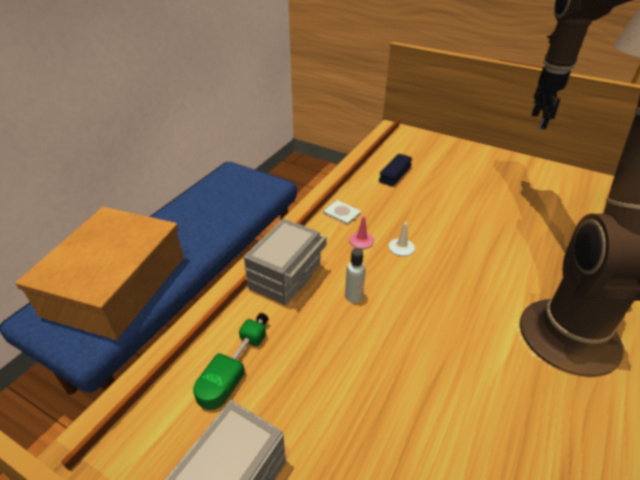

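View pics/t0.png

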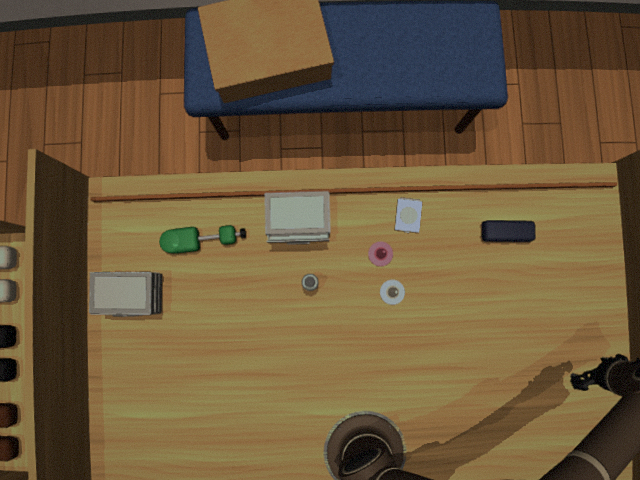

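The side view shows the drawer unit with the open top drawer near (286,260), the bottle at (355,275), the white cone at (402,240) and the pink cone at (361,232). In the top view, the units are at (297,218) and (125,294), the bottle is at (310,283), the white cone at (392,292), the pink cone at (381,254), and the arm's base is near (365,450).

The unit at (297,218) looks nearest to the base and has the bottle in front of it. The white cone at (392,292) fits the colour described. I'll measure these and check them in one crop.

Run:
```python
from h import *
s=cv2.imread('pics/s0.png');t=cv2.imread('pics/t0.png')
a=cv2.resize(s[190:320,230:430],(800,520),interpolation=cv2.INTER_CUBIC)
cv2.imwrite('pics/c0.png',a)
b=cv2.resize(t[180:320,255:425],(728,600),interpolation=cv2.INTER_CUBIC);cv2.imwrite('pics/c1.png',b)
print('base px',proj('top',[[0,0,0]]))
print('units',onz('top',[[297,213],[125,294]],.12))
print('bottle cap',onz('top',[[310,281]],.16),'cone',onz('top',[[392,292]],.005),'pink',onz('top',[[381,254]],.005))
hsv=cv2.cvtColor(t,cv2.COLOR_BGR2HSV)
for nm,im,boxes in (('top',t,[(375,275,410,310)]),('side',s,[(385,215,420,260)])):
    h=cv2.cvtColor(im,cv2.COLOR_BGR2HSV)
    for x0,y0,x1,y1 in boxes:
        m=((h[y0:y1,x0:x1,1]<90)&(h[y0:y1,x0:x1,2]>90)).astype('uint8')
        c=max(cv2.findContours(m,cv2.RETR_EXTERNAL,cv2.CHAIN_APPROX_NONE)[0],key=cv2.contourArea)
        x,y,w,hh=cv2.boundingRect(c);print(nm,'cone bbox',x+x0,y+y0,w,hh,cv2.contourArea(c))
        mm=cv2.moments(c);u=[mm['m10']/mm['m00']+x0,mm['m01']/mm['m00']+y0];print(u,onz(nm,[u],.005))
```

```text
base px [[365.15857739 451.79052986]]
units [[0.69704097 0.17719044 0.12      ]
 [0.4829425  0.66771722 0.12      ]]
bottle cap [[0.50510957 0.14546117 0.16      ]] cone [[ 0.46898112 -0.09427724  0.005     ]] pink [[ 0.58296427 -0.06585455  0.005     ]]
top cone bbox 380 279 25 26 484.5
[391.96353629170966, 291.6766425868593] [[ 0.4699418  -0.09420545  0.005     ]]
side cone bbox 389 223 26 33 359.5
[401.5526193787668, 245.47612424663885] [[ 0.46923339 -0.10171931  0.005     ]]
```

View pics/c0.png

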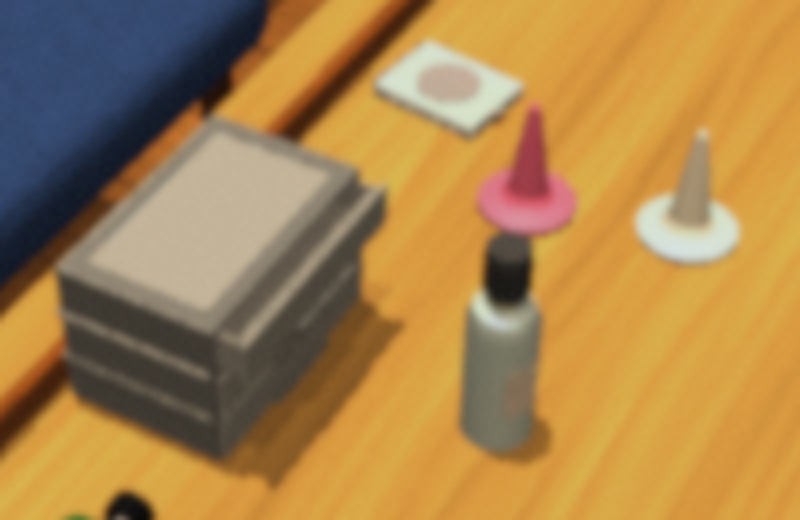

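View pics/c1.png

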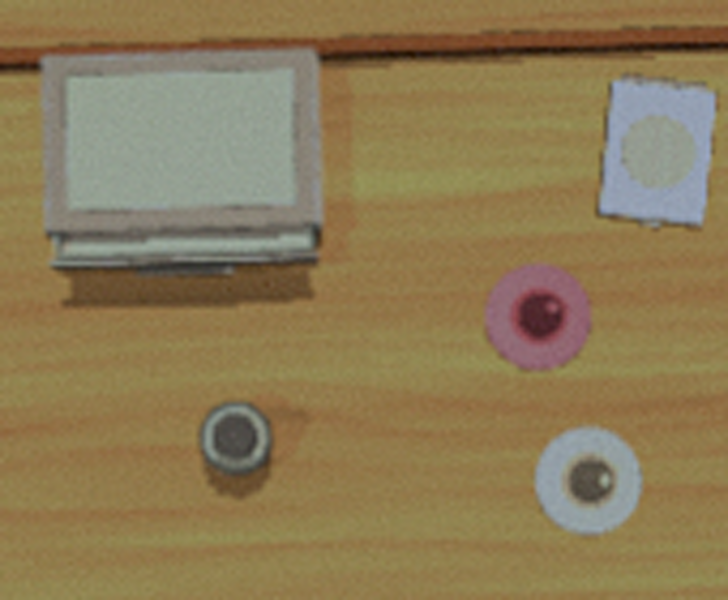

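Both crops confirm the choices. The unit with the ajar top drawer is at about (0.70, 0.18), 0.72 m from the base; the other is 0.82 m away. The bottle stands in front of it, and the cone with the white foot is at top-view pixel (392,292). Next I'll work out the numbers for the push.

```bash
cat >> h.py <<'E'
from scipy.spatial.transform import Rotation as R
def rel(p,Rt):
    """shift (units, current tool axes) and turn (units of 5 deg) from the measured pose"""
    o=robot.get_obs(); R0=R.from_rotvec(o['ee_rot'])
    print('shift',np.round(R0.inv().apply(np.array(p)-o['tcp_pos'])/.05,2),'turn',np.round(np.degrees((R0.inv()*Rt).as_rotvec())/5,2),'world d',np.round(np.array(p)-o['tcp_pos'],3))
E
python3 - <<'E'
from h import *
f=lambda c:[(255+x/4.282-.4,180+y/4.286-.4) for x,y in c]
print('body',onz('top',f([(236,438)]),.106),'cap',onz('top',f([(236.5,435)]),.16))
print('side base',onz('side',[(230+497/4-.4,190+428/4-.4)],0))
print('top edge unit',onz('top',f([(46,235),(322,228)]),.12).round(4).tolist())
print('drawer face',onz('top',f([(52,265),(317,261)]),.118).round(4).tolist())
print('cone',onz('top',f([(588,481)]),.009), 'side',onz('side',[(230+687/4-.4,190+229/4-.4)],.006))
b=np.array([.505,.146]);c=np.array([.469,-.096]);d=(c-b)/np.linalg.norm(c-b);print('d',d,np.linalg.norm(c-b))
d3=np.r_[d,0];Z=np.array([0,0,1.]);
for th in(0,50):
    t=np.radians(th);tz=-Z*np.cos(t)+d3*np.sin(t);tx=-d3*np.cos(t)-Z*np.sin(t)
    M=R.from_matrix(np.c_[tx,np.cross(tz,tx),tz])
    rel(np.r_[b-d*.075,.25],M)
E
```

```text
body [[0.50425585 0.14721969 0.106     ]] cap [[0.50487148 0.14592354 0.16      ]]
side base [[0.50232651 0.14511524 0.        ]]
top edge unit [[0.6394, 0.2672, 0.12], [0.6386, 0.0872, 0.12]]
drawer face [[0.6198, 0.2638, 0.118], [0.6173, 0.0911, 0.118]]
cone [[ 0.46949821 -0.09355325  0.009     ]] side [[ 0.46712027 -0.09461216  0.006     ]]
d [-0.14714115 -0.9891155 ] 0.24466303357883878
shift [ 11.22 -12.38  -0.15] turn [-2.000e-02 -1.000e-02 -1.158e+01] world d [0.265 0.792 0.008]
shift [ 11.22 -12.38  -0.15] turn [ -5.05  -9.12 -10.8 ] world d [0.265 0.792 0.008]
```

Request:
apply_moves(
  translation=[
    [0.7,-0.77,-0.1],
    [0.7,-0.77,-0.1],
    [0.7,-0.77,-0.1],
    [0.7,-0.77,0],
    [0.7,-0.77,0],
    [0.7,-0.77,0],
    [0.7,-0.77,0],
    [0.7,-0.77,0],
    [0.7,-0.77,0],
    [0.7,-0.77,0],
  ],
  turn=[
    [0,0,0],
    [0,0,0],
    [0,0,0],
    [0,0,0],
    [0,0,0],
    [0,0,0],
    [0,0,0],
    [0,0,0],
    [0,0,0],
    [0,0,0],
  ],
  claw=0.59,
  force=20,
)

```text
clock: 1.35
tcp_pos: [0.417, -0.0778, 0.2573]
ee_rot: [3.075, 0.643, 0.0]
wrist_force: [0.8, -0.9, -1.0]
gripper_width: 0.0354
finger_force: 0.0
```

Request:
apply_moves(
  translation=[
    [0.7,-0.77,0],
    [0.7,-0.77,0],
    [0.7,-0.77,0],
    [0.7,-0.77,0],
    [0.7,-0.77,0],
    [0.7,-0.77,0],
    [0,0,0],
  ],
  turn=[
    [0,0,0],
    [0,0,0],
    [0,0,0],
    [0,0,0],
    [0,0,0],
    [0,0,0],
    [0,0,0],
  ],
)

```text
clock: 2.22
tcp_pos: [0.516, 0.2209, 0.2566]
ee_rot: [-3.07, -0.652, 0.002]
wrist_force: [0.8, -0.1, 0.2]
gripper_width: 0.0349
finger_force: 0.0
```

Request:
apply_moves(
  translation=[
    [0,0,0],
    [0,0,0],
    [0,0,0],
    [0,0,0],
    [0,0,0],
    [0,0,0],
    [0,0,0],
    [0,0,0],
    [0,0,0],
    [0,0,0],
  ],
  turn=[
    [0,0,-1],
    [0,0,-1],
    [0,0,-1],
    [0,0,-1],
    [0,0,-1],
    [0,0,-1],
    [0,0,-1],
    [0,0,-1],
    [0,0,-1],
    [0,0,-1],
  ],
)

```text
clock: 3.48
tcp_pos: [0.5163, 0.215, 0.2569]
ee_rot: [2.513, 1.885, -0.002]
wrist_force: [0.6, 0.5, 0.7]
gripper_width: 0.0344
finger_force: 0.0
```

Request:
apply_moves(
  translation=[
    [0,0,0],
    [0,0,0],
  ],
  turn=[
    [0,0,-0.8],
    [0,0,-0.8],
  ],
)

```text
clock: 3.72
tcp_pos: [0.5164, 0.2149, 0.2569]
ee_rot: [2.376, 2.055, -0.002]
wrist_force: [0.2, 0.4, -0.2]
gripper_width: 0.0346
finger_force: 0.0
```

Request:
apply_moves(
  translation=[
    [0,0,0],
    [0,0,0],
    [0,0,0],
    [0,0,0],
    [0,0,0],
    [0,0,0],
    [0,0,0],
    [0,0,0],
    [0,0,0],
    [0,0,0],
  ],
  turn=[
    [0,-1,0],
    [0,-1,0],
    [0,-1,0],
    [0,-1,0],
    [0,-1,0],
    [0,-1,0],
    [0,-1,0],
    [0,-1,0],
    [0,-1,0],
    [0,-1,0],
  ],
)

```text
clock: 4.97
tcp_pos: [0.5167, 0.2148, 0.2561]
ee_rot: [1.842, 1.59, -0.865]
wrist_force: [-0.5, -0.5, -2.5]
gripper_width: 0.0353
finger_force: 0.0
```

Request:
apply_moves(
  translation=[
    [0,0,0],
    [0,0,0],
  ],
  turn=[
    [0,0,0],
    [0,0,0],
  ],
)

```text
clock: 5.22
tcp_pos: [0.5163, 0.2166, 0.2575]
ee_rot: [1.843, 1.593, -0.857]
wrist_force: [0.1, 0.6, -0.3]
gripper_width: 0.0352
finger_force: 0.0
```

```bash
cat >> h.py <<'E'
b=np.array([.504,.146]);c=np.array([.4685,-.094]);d=(c-b)/np.linalg.norm(c-b);d3=np.r_[d,0];Z=np.array([0,0,1.])
def orient(th):
    t=np.radians(th);tz=-Z*np.cos(t)+d3*np.sin(t);tx=-d3*np.cos(t)-Z*np.sin(t)
    return R.from_matrix(np.c_[tx,np.cross(tz,tx),tz])
E
python3 - <<'E'
from h import *
M=orient(50);o=robot.get_obs();print(o['q'].round(2) if hasattr(o['q'],'round') else o['q'],R.from_rotvec(o['ee_rot']).as_matrix().round(3).tolist())
rel(np.r_[b-d*.075,.02],M)
E
```

```text
[-0.62  0.69 -0.26  1.4   0.59  1.85 -1.1 ] [[0.093, 0.99, -0.111], [0.637, -0.144, -0.757], [-0.765, -0.0, -0.644]]
shift [ 3.68 -0.04  3.01] turn [ 0.02 -0.02  0.02] world d [-0.001  0.004 -0.238]
```

Request:
apply_moves(
  translation=[
    [0.31,0,0.25],
    [0.31,0,0.25],
    [0.31,0,0.25],
    [0.31,0,0.25],
    [0.31,0,0.25],
    [0.31,0,0.25],
    [0.31,0,0.25],
    [0.31,0,0.25],
    [0.31,0,0.25],
    [0,0,0],
  ],
  turn=[
    [0,0,0],
    [0,0,0],
    [0,0,0],
    [0,0,0],
    [0,0,0],
    [0,0,0],
    [0,0,0],
    [0,0,0],
    [0,0,0],
    [0,0,0],
  ],
)

```text
clock: 6.48
tcp_pos: [0.5164, 0.2194, 0.0764]
ee_rot: [1.84, 1.592, -0.863]
wrist_force: [0.0, 0.6, 0.3]
gripper_width: 0.0354
finger_force: 0.0
```

Run:
```python
from h import *
M=orient(50);o=robot.get_obs();print(np.round(o['q'],2),np.round(o['tcp_pos'],4))
rel(np.r_[b-d*.075,.02],M)
snap('side','s1.png')
im=cv2.imread('pics/s1.png');cv2.imwrite('pics/c2.png',cv2.resize(im[170:350,230:470],(800,600),interpolation=cv2.INTER_CUBIC))
```

```text
[-0.63  0.91 -0.24  1.47  0.61  1.62 -1.25] [0.5164 0.2194 0.0764]
shift [ 0.87 -0.03  0.71] turn [-0.    0.02  0.03] world d [-0.001  0.001 -0.056]
```

View pics/c2.png

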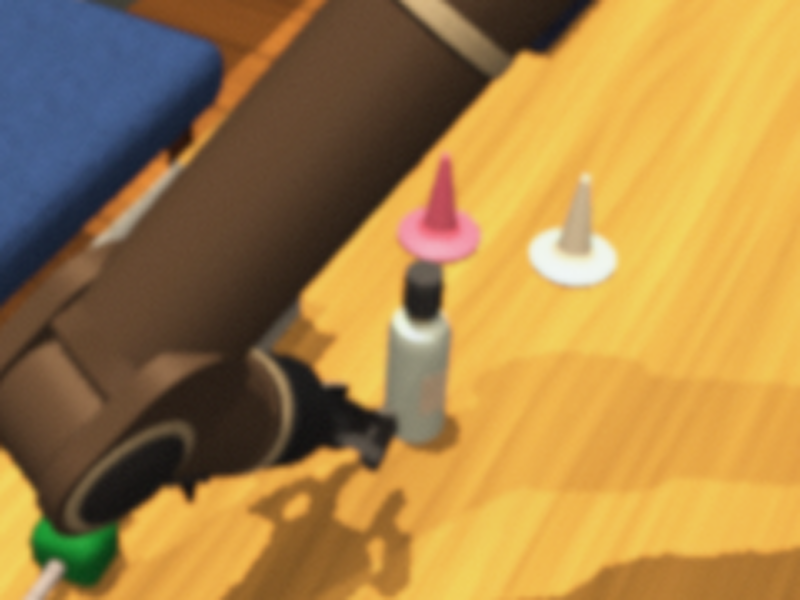

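The open fingers are tilted behind the bottle, with the pads at crop (385,440) and the bottle base at (415,430). The body is well clear of the bottle, so I'll lower the rest of the way.

Request:
apply_moves(
  translation=[
    [0.22,0,0.18],
    [0.22,0,0.18],
    [0.22,0,0.18],
    [0.2,0,0.17],
    [0,0,0],
    [0,0,0],
  ],
  turn=[
    [0,0,0],
    [0,0,0],
    [0,0,0],
    [0,0,0],
    [0,0,0],
    [0,0,0],
  ],
)

```text
clock: 7.28
tcp_pos: [0.5173, 0.2204, 0.0225]
ee_rot: [1.842, 1.591, -0.859]
wrist_force: [0.2, 0.7, -0.2]
gripper_width: 0.035
finger_force: 0.0
```

Run:
```python
from h import *
M=orient(50);o=robot.get_obs();print(np.round(o['q'],2),np.round(o['tcp_pos'],4),np.round(o['wrist_force'],1))
rel(np.r_[b-d*.075,.02],M)
rel(np.r_[c-d*(.032+.075),.02],M)
```

```text
[-0.63  0.98 -0.24  1.46  0.63  1.56 -1.28] [0.5173 0.2204 0.0225] [ 0.2  0.7 -0.2]
shift [ 0.03 -0.04  0.04] turn [ 0.01 -0.    0.01] world d [-0.002 -0.    -0.002]
shift [-2.68 -0.05  3.27] turn [ 0.01 -0.    0.01] world d [-0.033 -0.209 -0.002]
```

Request:
apply_moves(
  translation=[
    [0.03,-0.04,0.04],
    [-0.08,0,0.098],
    [-0.08,0,0.098],
    [-0.08,0,0.098],
    [-0.08,0,0.098],
    [-0.08,0,0.098],
    [-0.08,0,0.098],
    [-0.08,0,0.098],
    [-0.08,0,0.098],
    [0,0,0],
  ],
  turn=[
    [0,0,0],
    [0,0,0],
    [0,0,0],
    [0,0,0],
    [0,0,0],
    [0,0,0],
    [0,0,0],
    [0,0,0],
    [0,0,0],
    [0,0,0],
  ],
)

```text
clock: 8.52
tcp_pos: [0.5077, 0.1694, 0.0193]
ee_rot: [1.842, 1.591, -0.859]
wrist_force: [-0.2, -0.0, 0.4]
gripper_width: 0.035
finger_force: 0.0
```

Run:
```python
from h import *
M=orient(50)
rel(np.r_[c-d*(.032+.075),.02],M)
snap('side','s2.png');snap('top','t2.png')
a=cv2.imread('pics/s2.png');t=cv2.imread('pics/t2.png')
cv2.imwrite('pics/c3.png',np.hstack([cv2.resize(a[200:320,310:430],(400,400),interpolation=2),cv2.resize(t[220:340,290:410],(400,400),interpolation=2)]))
```

```text
shift [-2.06 -0.01  2.43] turn [0.01 0.   0.  ] world d [-0.024 -0.158  0.001]
```

View pics/c3.png

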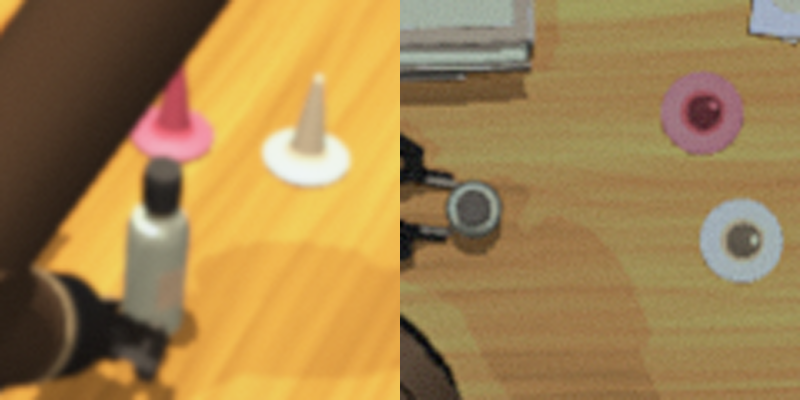

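The bottle stands upright between both fingertips at top-view pixel (312,283), and the white cone hasn't moved. I'll keep pushing.

Request:
apply_moves(
  translation=[
    [-0.04,0,0.05],
    [-0.08,0,0.094],
    [-0.08,0,0.094],
    [-0.08,0,0.094],
    [-0.08,0,0.094],
    [-0.08,0,0.094],
    [-0.08,0,0.094],
    [-0.08,0,0.094],
    [-0.08,0,0.094],
    [-0.08,0,0.094],
  ],
  turn=[
    [0,0,0],
    [0,0,0],
    [0,0,0],
    [0,0,0],
    [0,0,0],
    [0,0,0],
    [0,0,0],
    [0,0,0],
    [0,0,0],
    [0,0,0],
  ],
)

```text
clock: 9.88
tcp_pos: [0.4991, 0.1114, 0.0195]
ee_rot: [1.842, 1.592, -0.859]
wrist_force: [0.5, 0.4, -1.0]
gripper_width: 0.0354
finger_force: 0.7
```

Request:
apply_moves(
  translation=[
    [-0.08,0,0.094],
    [-0.08,0,0.094],
    [-0.08,0,0.094],
    [-0.08,0,0.094],
    [-0.08,0,0.094],
    [-0.08,0,0.094],
    [-0.08,0,0.094],
    [-0.06,0,0.07],
    [-0.04,0,0.05],
    [0,0,0],
  ],
  turn=[
    [0,0,0],
    [0,0,0],
    [0,0,0],
    [0,0,0],
    [0,0,0],
    [0,0,0],
    [0,0,0],
    [0,0,0],
    [0,0,0],
    [0,0,0],
  ],
)

```text
clock: 11.12
tcp_pos: [0.4918, 0.0611, 0.0199]
ee_rot: [1.842, 1.591, -0.859]
wrist_force: [-0.1, 0.7, -0.8]
gripper_width: 0.0347
finger_force: 0.3
```

Run:
```python
from h import *
M=orient(50)
rel(np.r_[c-d*(.030+.075),.02],M)
snap('side','s3.png');snap('top','t3.png')
a=cv2.imread('pics/s3.png');t=cv2.imread('pics/t3.png')
cv2.imwrite('pics/c4.png',np.hstack([cv2.resize(a[190:310,330:450],(400,400),interpolation=2),cv2.resize(t[240:340,310:410],(400,400),interpolation=2)]))
```

```text
shift [-0.67 -0.01  0.79] turn [0.01 0.   0.01] world d [-0.008 -0.051  0.   ]
```

View pics/c4.png

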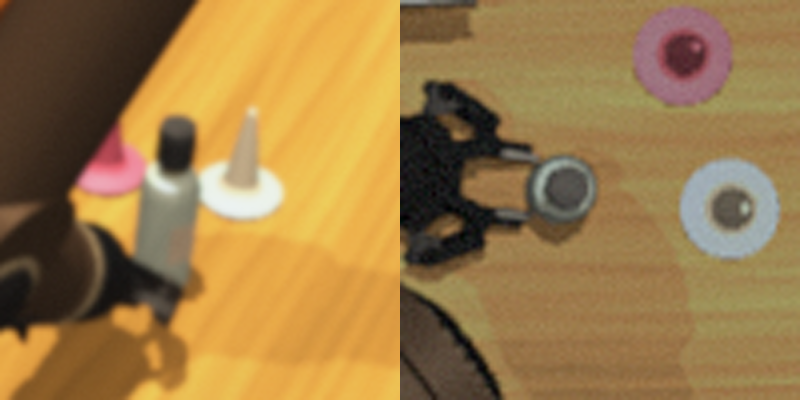

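The bottle is still upright and cradled at top-view pixel (350,287). The cone is unmoved at (392,292). I'll measure what is left of the gap.

Run:
```python
from h import *
B=onz('top',[(349.9,286.9)],.106)[0,:2];C=onz('top',[(392.1,291.9)],.009)[0,:2]
print(B,C,np.linalg.norm(B-C)-.062,'offset tcp->bottle',(B-np.array(robot.get_obs()['tcp_pos'])[:2])@d)
```

```text
[0.48671965 0.03555243] [ 0.46926197 -0.09408243] 0.06880507312656933 offset tcp->bottle 0.026150569936883746
```

Request:
apply_moves(
  translation=[
    [-0.04,0,0.05],
    [-0.08,0,0.094],
    [-0.08,0,0.094],
    [-0.08,0,0.094],
    [-0.08,0,0.094],
    [-0.08,0,0.094],
    [-0.08,0,0.094],
    [-0.08,0,0.094],
    [-0.06,0,0.07],
    [-0.04,0,0.05],
  ],
  turn=[
    [0,0,0],
    [0,0,0],
    [0,0,0],
    [0,0,0],
    [0,0,0],
    [0,0,0],
    [0,0,0],
    [0,0,0],
    [0,0,0],
    [0,0,0],
  ],
)

```text
clock: 12.48
tcp_pos: [0.4839, 0.0074, 0.02]
ee_rot: [1.842, 1.592, -0.859]
wrist_force: [0.0, 1.4, -0.9]
gripper_width: 0.0349
finger_force: 0.7
```

Request:
apply_moves(
  translation=[
    [0,0,0],
    [0,0,0],
  ],
  turn=[
    [0,0,0],
    [0,0,0],
  ],
)

```text
clock: 12.72
tcp_pos: [0.4839, 0.0076, 0.0201]
ee_rot: [1.842, 1.591, -0.86]
wrist_force: [0.3, -0.4, -0.6]
gripper_width: 0.035
finger_force: 0.0
```

Run:
```python
from h import *
snap('side','s4.png');snap('top','t4.png')
a=cv2.imread('pics/s4.png');t=cv2.imread('pics/t4.png')
cv2.imwrite('pics/c5.png',np.hstack([cv2.resize(a[190:310,330:450],(400,400),interpolation=2),cv2.resize(t[240:340,310:410],(400,400),interpolation=2)]))
```

```text
(no output)
```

View pics/c5.png

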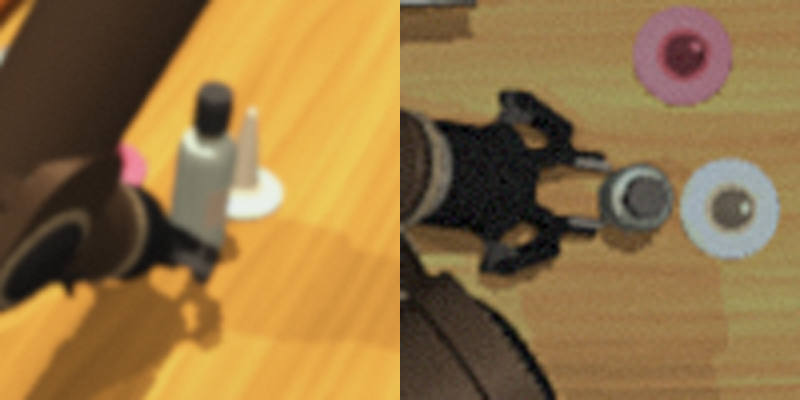

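The bottle is upright at top-view pixel (369,289), about 15 mm from the cone's foot. The cone is still at (392,292). I'll back off, rise, untilt and close the fingers for the drawer.

Request:
apply_moves(
  translation=[
    [0.08,0,-0.094],
    [0.16,0,-0.19],
    [0.3,0,-0.36],
    [0.3,0,-0.36],
    [0,0,-0.5],
    [-0.45,0,-0.5],
    [-0.6,0,-0.6],
    [-0.6,0,-0.6],
    [-0.6,0,-0.6],
    [-0.6,0,-0.6],
  ],
  turn=[
    [0,0,0],
    [0,0,0],
    [0,0,0],
    [0,0,0],
    [0,0,0],
    [0,0,0],
    [0,0,0],
    [0,0,0],
    [0,0,0],
    [0,0,0],
  ],
)

```text
clock: 14.08
tcp_pos: [0.4988, 0.1119, 0.24]
ee_rot: [1.842, 1.593, -0.858]
wrist_force: [1.8, -0.7, -0.2]
gripper_width: 0.0349
finger_force: 0.0
```

Request:
apply_moves(
  translation=[
    [0,0,0],
    [0,0,0],
    [0,0,0],
    [0,0,0],
    [0,0,0],
    [0,0,0],
    [0,0,0],
    [0,0,0],
    [0,0,0],
    [0,0,0],
  ],
  turn=[
    [0,1,0],
    [0,1,0],
    [0,1,0],
    [0,1,0],
    [0,1,0],
    [0,1,0],
    [0,1,0],
    [0,1,0],
    [0,1,0],
    [0,1,0],
  ],
  claw=1,
)

```text
clock: 15.32
tcp_pos: [0.4991, 0.1117, 0.2391]
ee_rot: [-2.375, -2.054, -0.004]
wrist_force: [0.1, -0.7, -0.0]
gripper_width: -0.0
finger_force: 0.0
```

Request:
apply_moves(
  translation=[
    [0,0,0],
    [0,0,0],
    [0,0,0],
    [0,0,0],
    [0,0,0],
    [0,0,0],
    [0,0,0],
    [0,0,0],
  ],
  turn=[
    [0,0,1],
    [0,0,1],
    [0,0,1],
    [0,0,1],
    [0,0,1],
    [0,0,1],
    [0,0,1],
    [0,0,1],
  ],
)

```text
clock: 16.32
tcp_pos: [0.4989, 0.1118, 0.2388]
ee_rot: [-2.937, -1.115, 0.0]
wrist_force: [-0.2, 0.7, -0.4]
gripper_width: 0.0002
finger_force: 0.0
```

Request:
apply_moves(
  translation=[
    [0,0,0],
    [0,0,0],
    [0,0,0],
    [0,0,0],
    [0,0,0],
    [0,0,0],
    [0,0,0],
    [0,0,0],
    [0,0,0],
  ],
  turn=[
    [0,0,1],
    [0,0,1],
    [0,0,1],
    [0,0,1],
    [0,0,1],
    [0,0,1],
    [0,0,1],
    [0,0,1],
    [0,0,0.3],
  ],
)

```text
clock: 17.45
tcp_pos: [0.4989, 0.1116, 0.2387]
ee_rot: [-3.141, -0.005, 0.0]
wrist_force: [-0.6, -0.5, 0.6]
gripper_width: -0.0
finger_force: 0.0
```

Run:
```python
from h import *
o=robot.get_obs();print(np.round(o['q'],2))
M=R.from_matrix(np.array([[-1,0,0],[0,1,0],[0,0,-1.]]));M2=R.from_matrix(np.diag([1,-1,-1.]))
rel([.58,.177,.107],M2);rel([.58,.177,.107],M)
```

```text
[-0.19  0.23 -0.15  1.87  0.04  1.05 -1.92]
shift [ 1.63 -1.3   2.64] turn [-0.    0.    0.04] world d [ 0.081  0.065 -0.132]
shift [ 1.63 -1.3   2.64] turn [-0.000e+00 -1.000e-02 -3.596e+01] world d [ 0.081  0.065 -0.132]
```

Request:
apply_moves(
  translation=[
    [0.4,-0.45,0],
    [0.4,-0.45,0],
    [0.4,-0.4,0],
    [0,0,0.5],
    [0,0,0.6],
    [0,0,0.6],
    [0,0,0.6],
    [0,0,0.34],
    [0,0,0],
    [0,0,0],
  ],
  turn=[
    [0,0,0],
    [0,0,0],
    [0,0,0],
    [0,0,0],
    [0,0,0],
    [0,0,0],
    [0,0,0],
    [0,0,0],
    [0,0,0],
    [0,0,0],
  ],
)

```text
clock: 18.7
tcp_pos: [0.5595, 0.1763, 0.1076]
ee_rot: [-3.141, -0.005, -0.002]
wrist_force: [-0.8, 0.1, 0.4]
gripper_width: 0.0001
finger_force: 0.0
```

Request:
apply_moves(
  translation=[
    [0.2,0,0],
    [0.2,0,0],
    [0.2,0,0],
    [0.1,0,0],
    [0.1,0,0],
    [0.1,0,0],
    [0.1,0,0],
    [0.1,0,0],
    [0.1,0,0],
    [0,0,0],
  ],
  turn=[
    [0,0,0],
    [0,0,0],
    [0,0,0],
    [0,0,0],
    [0,0,0],
    [0,0,0],
    [0,0,0],
    [0,0,0],
    [0,0,0],
    [0,0,0],
  ],
)

```text
clock: 19.95
tcp_pos: [0.6194, 0.176, 0.1065]
ee_rot: [-3.141, -0.004, -0.001]
wrist_force: [-0.2, -0.2, -0.4]
gripper_width: 0.0001
finger_force: 0.0
```

Request:
apply_moves(
  translation=[
    [0.04,0,0],
    [0.04,0,0],
    [0.04,0,0],
  ],
  turn=[
    [0,0,0],
    [0,0,0],
    [0,0,0],
  ],
)

```text
clock: 20.32
tcp_pos: [0.6248, 0.1761, 0.1065]
ee_rot: [3.141, 0.004, -0.0]
wrist_force: [-0.8, -0.4, 1.1]
gripper_width: -0.0001
finger_force: 0.8
```

Request:
apply_moves(
  translation=[
    [0.02,0,0],
    [0.02,0,0],
  ],
  turn=[
    [0,0,0],
    [0,0,0],
  ],
)

```text
clock: 20.58
tcp_pos: [0.6268, 0.176, 0.1065]
ee_rot: [3.142, 0.004, -0.0]
wrist_force: [-1.5, -0.1, 0.2]
gripper_width: 0.0001
finger_force: 0.8
```

Request:
apply_moves(
  translation=[
    [0.03,0,0],
    [0.03,0,0],
  ],
  turn=[
    [0,0,0],
    [0,0,0],
  ],
)

```text
clock: 20.82
tcp_pos: [0.627, 0.1761, 0.1064]
ee_rot: [3.14, 0.005, -0.009]
wrist_force: [-14.2, -2.1, 9.6]
gripper_width: -0.0001
finger_force: 7.7
```

Request:
apply_moves(
  translation=[
    [0.02,0,0],
    [0.02,0,0],
  ],
  turn=[
    [0,0,0],
    [0,0,0],
  ],
)

```text
clock: 21.08
tcp_pos: [0.6271, 0.1761, 0.1064]
ee_rot: [3.14, 0.006, -0.015]
wrist_force: [-21.9, -3.1, 14.5]
gripper_width: -0.0004
finger_force: 10.7
```

The drawer has met its stop: the tool held at x = 0.627 while the force rose to 22 N. I'll back away and check.

Request:
apply_moves(
  translation=[
    [-0.1,0,0],
    [-0.3,0,0],
    [-0.5,0,0],
    [-0.7,0,0],
    [-0.5,0,-0.8],
    [-0.5,0,-0.8],
    [-0.5,0,-0.8],
    [-0.5,0,-0.8],
    [0,0,0],
    [0,0,0],
  ],
  turn=[
    [0,0,0],
    [0,0,0],
    [0,0,0],
    [0,0,0],
    [0,0,0],
    [0,0,0],
    [0,0,0],
    [0,0,0],
    [0,0,0],
    [0,0,0],
  ],
)

```text
clock: 22.32
tcp_pos: [0.4524, 0.1755, 0.2666]
ee_rot: [-3.141, -0.004, -0.002]
wrist_force: [0.1, -0.7, -0.7]
gripper_width: 0.0
finger_force: 0.0
```

Run:
```python
from h import *
snap('side','s5.png');snap('top','t5.png')
a=cv2.imread('pics/s5.png');t=cv2.imread('pics/t5.png')
cv2.imwrite('pics/c6.png',np.hstack([cv2.resize(a[170:320,230:430],(400,300),interpolation=2),cv2.resize(t[180:330,255:455],(400,300),interpolation=2)]))
```

```text
(no output)
```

View pics/c6.png

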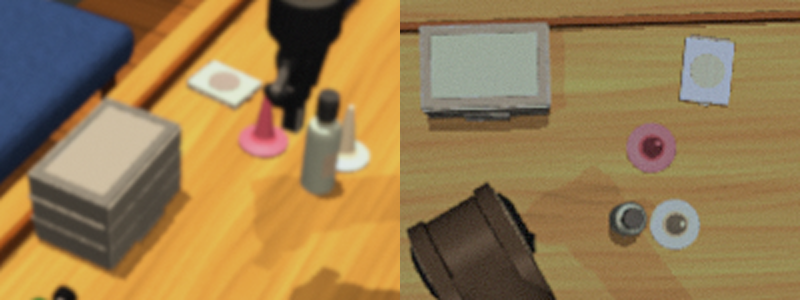

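The top drawer is flush, and the bottle stands upright about 13–15 mm from the white cone. The cone and the other things are where they were. Handing in.

Run:
```python
from h import *
print(job.close_job())
```

```text
the job is handed in; nothing more can be done
None
```

The job is handed in at about 22.4 s: the bottle slid upright to about 13–15 mm from the white ring cone's foot without moving the cone, and the top drawer was then pushed fully shut.

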